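# Sweep the flat tins into the packing bay

## Task

Sweep the three small flat round tins across the table into the open-fronted plywood packing bay, so that all three stand flat and wholly inside it. Only push them along the table with the fingers, at a steady pace without flicking them; do not pick them up or tip them. Leave the taller tins, the oblong tin, the jar and the tape roll where they stand.

Things in the scene. Friction and masses are not known exactly. Their poses are not given: they have to be found in the camera images.
- bay: packing bay fixed to the table on the robot's left: three plywood walls 40 mm high, 10 mm thick, no floor (tins slide in on the table top). Inside 210 mm wide along its own x, 160 mm deep along its own y. Origin on the table at the centre of the inside; open side faces its own -y, mouth at y = -80 mm, back wall at y = +80 mm, side walls at x = -105 and +105 mm (inner faces)
- flat_tin1: small flat round food tin, steel with a paper label band, lying flat on the table; 64 mm diameter, 32 mm high, about 0.13 kg; slides on the table when pushed at its side; origin at the centre of its underside, z up. The three flat round tins are identical
- flat_tin2: small flat round food tin, steel with a paper label band, lying flat on the table; 64 mm diameter, 32 mm high, about 0.13 kg; slides on the table when pushed at its side; origin at the centre of its underside, z up. The three flat round tins are identical
- flat_tin3: small flat round food tin, steel with a paper label band, lying flat on the table; 64 mm diameter, 32 mm high, about 0.13 kg; slides on the table when pushed at its side; origin at the centre of its underside, z up. The three flat round tins are identical
- paste_tin: bystander, leave alone: narrow round tin, 53 mm diameter, 68 mm high; origin at the centre of its underside
- oblong_tin: bystander, leave alone: flat rectangular tin with rounded corners, 60 mm (own x) by 104 mm (own y), 22 mm high; origin at the centre of its underside
- bean_tin1: bystander, leave alone: tall round bean tin, 75 mm diameter, 110 mm high; origin at the centre of its underside
- bean_tin2: bystander, leave alone: tall round bean tin, 75 mm diameter, 110 mm high; origin at the centre of its underside
- nut_jar: bystander, leave alone: jar with a lid, 84 mm diameter, 120 mm high; origin at the centre of its underside
- tape_roll: bystander, leave alone: cardboard-coloured roll lying flat, 100 mm outer diameter, 48 mm high; origin at the centre of its underside
Things that resemble listed ones, but are neither listed nor needed, are in the scene too. What is shaped like the flat_tin2 but blue, green or turquoise is not meant.

How it is judged:
At the end, for the whole second after the job is handed in: All three flat round tins stand flat on the table (tilt under 0.1 rad, underside within 6 mm of it) at rest, and wholly inside the bay: centres at least 29 mm past the line of the mouth and between the walls (3 mm of slack). Every bystander is within 20 mm of where it stood (y of flat_tin1 in the frame of bay between -0.051 and 0.08 m and x of flat_tin1 in the frame of bay between -0.105 and 0.105 m and height (world z) of each of flat_tin1, flat_tin2, flat_tin3 below 0.006 m and angle between each of flat_tin1, flat_tin2, flat_tin3's own z axis and vertical below 0.1 rad and linear speed of each of flat_tin1, flat_tin2, flat_tin3 below 0.01 m/s and y of flat_tin2 in the frame of bay between -0.051 and 0.08 m and x of flat_tin2 in the frame of bay between -0.105 and 0.105 m and y of flat_tin3 in the frame of bay between -0.051 and 0.08 m and x of flat_tin3 in the frame of bay between -0.105 and 0.105 m and distance of each of paste_tin, oblong_tin, bean_tin1, bean_tin2, nut_jar, tape_roll from where it was at the start of the episode below 0.02 m); the robot touches nothing.
It fails at once if a flat tin is lifted (underside more than 12 mm above the table) (height (world z) of any of flat_tin1, flat_tin2, flat_tin3 above 0.012 m).
It fails at once if a flat tin is tipped by more than 0.35 rad (angle between any of flat_tin1, flat_tin2, flat_tin3's own z axis and vertical above 0.35 rad).
It fails at once if a flat tin is flicked (faster than 0.6 m/s) (linear speed of any of flat_tin1, flat_tin2, flat_tin3 above 0.6 m/s).
It fails at once if a bystander is moved by more than 20 mm or knocked over (distance of any of paste_tin, oblong_tin, bean_tin1, bean_tin2, nut_jar, tape_roll from where it was at the start of the episode above 0.02 m or angle between any of paste_tin, oblong_tin, bean_tin1, bean_tin2, nut_jar, tape_roll's own z axis and vertical above 0.35 rad).
It also fails if it takes over 72 s, if anything falls off the work surface, if the arm or the gripper's body presses on something with over 40 N, if the wrist force passes 120 N, or if a joint passes its speed limit or range.

## Robot

A 7-joint arm with a two-finger parallel gripper is mounted at the origin on the work surface. World frame = base frame: x ahead of the robot, y to its left, z up, the work surface at z = 0. Lengths are in m, angles in rad, forces in N, time in s.
With the tool pointing down it reaches from about 0.4 to 0.875 m from the base axis. Payload 19.3 kg.
Tool frame: the origin (TCP) lies midway between the tips of the shut fingers; the grasp point (between the pads) lies 19 mm behind it; z points along the fingers, y is the line along which they close (so a half turn about z gives the same grasp; the last joint's range is limited). The gripper opens to 85 mm and grips with 20 to 120 N. Pads are 22 mm wide; open, the fingers measure 114 mm over their backs; the gripper's body (76 mm by 85 mm) begins 54 mm behind the grasp point. The pads swing forward as they close: fully open they stand 13 mm farther back than shut.
Start: joints at [-1.39, 0.521, -0.036, 1.599, 0.021, 1.021, -0.113], TCP at [0.155, 0.605, 0.231] pointing down, gripper open.
Joint ranges: [-2.91, 2.91], [-0.3, 2.13], [-1.5, 1.42], [0.17, 2.43], [-1.26, 4.41], [0.16, 1.93], [-2.52, 2.52]. Speed limits (rad/s): [1.89, 1.89, 2.39, 2.39, 3.01, 3.01, 3.01].

## Interface

Orientations are given as [roll, pitch, yaw] about the fixed x, y, z axes, in that order (R = Rz(yaw) Ry(pitch) Rx(roll)).
In Python, from workcell import * gives the robot as it stands. The module is installed in compiled form; this text tells all that it offers.
- The arm moves only by the tool play_rows, never from a script. Its argument "deltas" is a list of rows, each a list of 7 numbers: the shift along the tool's x, y, z in units of 500 mm (1.0 is 500 mm), then the turn, a rotation vector about the tool's x, y, z in units of 120 degrees (1.0 is 120 degrees), then the closure, from 0 (fully open) to 1 (shut). A call has 1 to 10 rows; each row is the pose to reach, as a shift and turn from the pose commanded when the call began, along the tool's axes at that moment; what a row does not reach only later rows make up. A row lasts 1/10 s, in which the tool goes at most 50 mm and 8.59 degrees, less where a joint would pass 70% of its speed; a pose out of reach is approached as far as the arm can. A call with a number of a shift or a turn outside -1 to 1 is refused whole. A call with a gripper value outside its range is refused whole. The fingers move at their own pace and stop on an object; "newtons" is the grip in N (left out, the last holds). Time passes only in rows, so rows that repeat a pose let the fingers close. It gives the time, the measured TCP pose, the force, the opening and the grip force at its end, in the units of the state.
- observe(): the state, without advancing time (a new reading comes with each control period).
- grab_frame(name): name is "scene" or "top"; returns the picture (420x560x3 uint8, red, green, blue); there is no depth.
- get_calibration(name): a dict with "fovy" (degrees; the focal length in pixels is half the picture's height over the tangent of half this angle, whatever the lens; pixels are square), "cx", "cy" (the principal point, pixels), "xyz" and "rotation" of the camera in the world. Camera axes: x right, y down, z forward; pixel columns grow to the right and rows downward; lengths in m; the calibration is good to about 2 mm. A picture is of the moment at which its call begins. get_calibration takes no time and is no camera call.
- job_done(): hands the job in; it is judged then, once.
The state is a dict: "clock": time; "qpos": joint angles; "qd": joint speeds; "joint_efforts": joint torques, N m; "position": TCP position; "tool_rot": TCP orientation; "force": force on the tool from outside, world axes, zero at the start; "moment": the same for the moment, N m; "grip_width": finger opening in m; "finger_force": force on a finger pad.
Only numpy, scipy, OpenCV 4.12 (cv2) and the standard library are available. Lean on these libraries where they do the work, as an engineer would, in place of code of your own. Each camera call takes 0.05 s, during which the arm holds its last target. There are 200 camera calls.

## Working session

There is one attempt and no reset: what is moved stays moved. The work goes in short steps, Python scripts to look and compute and a tool call to move; the robot and the scene stay as the last step left them, time stands still between calls to the robot, and variables do not carry over. Pictures are saved under pics/ and viewed, at most 10 in all, crops included, and the job is handed in when it is done.

Besides the shell and the picture viewer there is one more tool, called after "Call:" by a JSON object that holds its "fn" and its "kwargs", one argument or row to a line. play_rows: Moves the arm, as the interface text tells. Its arguments: {"type":"object","properties":{"deltas":{"type":"array"},"newtons":{"type":"number"}},"required":["deltas"]}

```bash
mkdir -p pics
python3 - <<'E'
from workcell import *
import cv2
for n in("scene","top"):
    cv2.imwrite(f"pics/{n}0.png",cv2.cvtColor(grab_frame(n),cv2.COLOR_RGB2BGR)); print(get_calibration(n))
s=observe();print(s["clock"],s["position"],s["tool_rot"],s["grip_width"])
E
```

```text
{'fovy': 51.03000877526288, 'cx': 277.8927863785774, 'cy': 209.5205553475218, 'xyz': array([1.3252139 , 0.45822933, 0.83235921]), 'rotation': array([-2.27404962e+00,  2.26396598e-03,  2.16470880e+00])}
{'fovy': 48.94788834382477, 'cx': 284.3471471372081, 'cy': 207.21523519419245, 'xyz': array([ 0.4745286 , -0.06576463,  1.34196114]), 'rotation': array([-3.08642501,  0.00482375, -1.59715139])}
0.1 [0.15507383 0.60514708 0.23077344] [-3.14056080e+00  9.08565671e-05  2.89076539e+00] 0.08549712058955261
```

View pics/scene0.png

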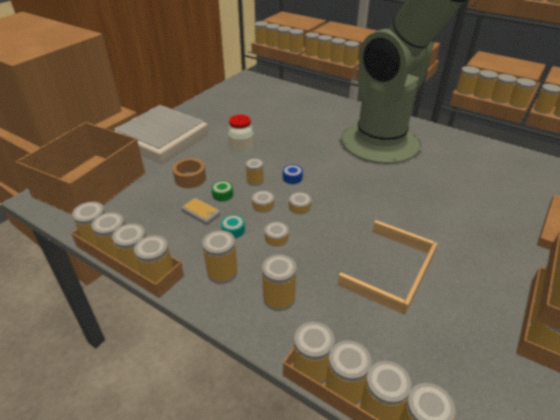

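View pics/top0.png

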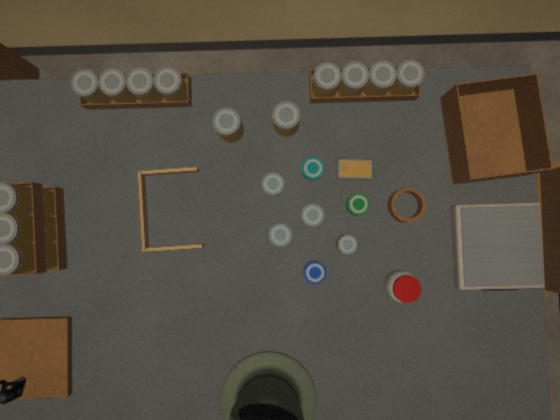

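The scene view shows three plain tins, at (263,200), (300,202) and (276,233). In the top view they are at (273,183), (312,215) and (280,235).

Lookalikes in the top view:
- teal (312,168), green (358,204) and blue (315,272): excluded by colour
- paste tin (347,244): narrower and taller

The bay mouth faces right (-y), with corners near (196,170), (141,172), (144,249) and (202,246).

```bash
cat > h.py <<'E'
from workcell import *
import cv2, numpy as np
from scipy.spatial.transform import Rotation as R
def shape(n):
    return 420
def ray(n,uv,z):
    c=get_calibration(n); f=210/np.tan(np.radians(c["fovy"]/2))
    uv=np.atleast_2d(uv).astype(float)
    d=np.c_[(uv[:,0]-c["cx"])/f,(uv[:,1]-c["cy"])/f,np.ones(len(uv))]
    Rm=np.array(c["rotation"]); Rm=R.from_euler("xyz",Rm).as_matrix()
    d=d@Rm.T; t=(z-c["xyz"][2])/d[:,2]
    return (c["xyz"]+d*t[:,None])[:,:2]
def px(n,p):
    c=get_calibration(n); f=210/np.tan(np.radians(c["fovy"]/2))
    q=(np.atleast_2d(p)-c["xyz"])@R.from_euler("xyz",c["rotation"]).as_matrix()
    return np.c_[f*q[:,0]/q[:,2]+c["cx"],f*q[:,1]/q[:,2]+c["cy"]]
def snap(name,n="top"):
    im=cv2.cvtColor(grab_frame(n),cv2.COLOR_RGB2BGR); cv2.imwrite(f"pics/{name}.png",im); return im
E
python3 - <<'E'
from h import *
im=cv2.imread("pics/top0.png")
g=cv2.cvtColor(im,cv2.COLOR_BGR2GRAY)
cs=cv2.HoughCircles(cv2.medianBlur(g[140:300,230:450],3),cv2.HOUGH_GRADIENT,1,15,param1=80,param2=13,minRadius=7,maxRadius=20)[0]
for u,v,r in cs+[230,140,0]: print(u,v,r,ray("top",[u,v],.032)[0].round(3))
hs=cv2.cvtColor(im,cv2.COLOR_BGR2HSV)
m=cv2.inRange(hs,(8,90,90),(30,255,255)); m[:, :120]=0;m[:150]=0;m[265:]=0;m[:,220:]=0
p=np.argwhere(m)[:,::-1]; box=cv2.boxPoints(cv2.minAreaRect(p.astype(np.int32)))
print(box, ray("top",box,.04).round(3))
print(ray("top",[(273,183),(312,215),(280,235)],.032).round(3), ray("scene",[(276,230),(263,197),(300,200)],.032).round(3))
print("bystanders top",{k:ray("top",uv,z)[0].round(3) for k,uv,z in [("bean1",(227,121),.11),("bean2",(286,115),.11),("paste",(347,243),.068),("teal",(312,168),.032),("blue",(315,272),.032),("green",(358,204),.032),("obl",(355,169),.022),("jar",(406,288),.12)]})
c=cv2.resize(im[140:300,130:390],None,fx=3,fy=3,interpolation=cv2.INTER_CUBIC);cv2.imwrite("pics/crop.png",c)
E
```

```text
402.5 205.5 15.0 [ 0.543 -0.397]
406.5 288.5 14.600000381469727 [ 0.309 -0.399]
314.5 272.5 9.600000381469727 [ 0.36  -0.142]
272.5 183.5 10.300000190734863 [ 0.616 -0.029]
358.5 203.5 9.600000381469727 [ 0.552 -0.272]
312.5 214.5 11.600000381469727 [ 0.524 -0.141]
312.5 167.5 9.399999618530273 [ 0.658 -0.145]
279.5 235.5 10.5 [ 0.467 -0.046]
346.5 243.5 9.399999618530273 [ 0.44  -0.234]
[[136.47449 170.30685]
 [195.9639  166.44391]
 [201.23431 247.60818]
 [141.7449  251.47113]] [[0.663 0.356]
 [0.669 0.187]
 [0.439 0.176]
 [0.433 0.343]]
[[ 0.617 -0.031]
 [ 0.523 -0.139]
 [ 0.468 -0.047]] [[ 0.617 -0.028]
 [ 0.521 -0.139]
 [ 0.473 -0.042]]
bystanders top {'bean1': array([0.78 , 0.087]), 'bean2': array([ 0.792, -0.073]), 'paste': array([ 0.442, -0.231]), 'teal': array([ 0.657, -0.143]), 'blue': array([ 0.362, -0.143]), 'green': array([ 0.551, -0.271]), 'obl': array([ 0.652, -0.267]), 'jar': array([ 0.321, -0.375])}
```

View pics/crop.png

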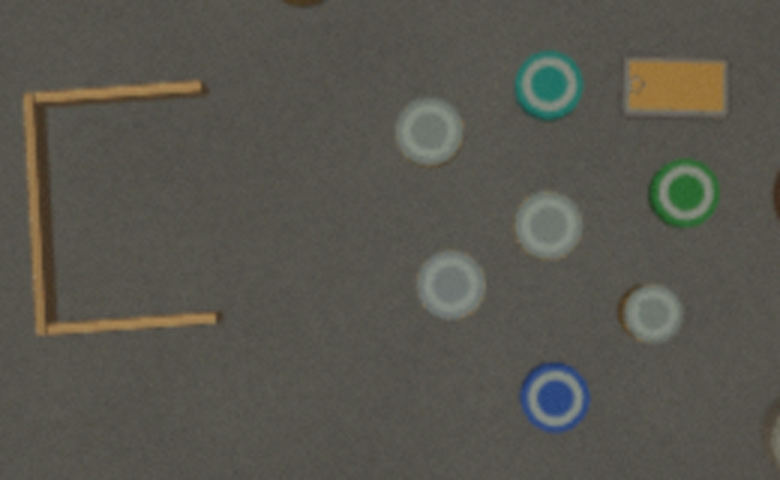

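The crop confirms the three plain silver tins at A (0.617,-0.030), B (0.523,-0.140) and C (0.469,-0.046). The bay mouth is at y≈0.18 and the inside centre is near (0.551,0.26), turned about +0.04 rad.

I'll push A first, then C, then B, with the fingers about 34 mm apart so each tin nests between them.

```bash
cat >> h.py <<'E'
def go(p,yaw,s=None):
    "row (units of the move) from the present pose to p, pointing down with yaw"
    s=s or observe(); r=R.from_euler("xyz",s["tool_rot"])
    t=R.from_euler("xyz",[np.pi,0,yaw])
    return np.r_[r.inv().apply(np.array(p)-s["position"])/.5,(r.inv()*t).as_rotvec()/np.radians(120)].round(4)
E
python3 - <<'E'
from h import *
print(go([.42,.2,.23],1.607));
E
```

```text
[-7.144e-01 -6.534e-01  2.300e-03 -4.000e-04  4.000e-04  6.130e-01]
```

Call:
{"fn": "play_rows", "kwargs": {
  "deltas": [
    [-0.714,-0.653,0.002,0,0,0.613,0.6],
    [-0.714,-0.653,0.002,0,0,0.613,0.6],
    [-0.714,-0.653,0.002,0,0,0.613,0.6],
    [-0.714,-0.653,0.002,0,0,0.613,0.6],
    [-0.714,-0.653,0.002,0,0,0.613,0.6],
    [-0.714,-0.653,0.002,0,0,0.613,0.6],
    [-0.714,-0.653,0.002,0,0,0.613,0.6],
    [-0.714,-0.653,0.002,0,0,0.613,0.6],
    [-0.714,-0.653,0.002,0,0,0.613,0.6],
    [-0.714,-0.653,0.002,0,0,0.613,0.6]
  ]
}}

```text
clock: 1.1
position: [0.4211, 0.1976, 0.2304]
tool_rot: [3.141, 0.0, 1.601]
force: [0.3, 0.7, 1.0]
grip_width: 0.0344
finger_force: 0.0
```

Run:
```python
from h import *
s=observe();print(s["clock"],s["position"],s["tool_rot"],s["grip_width"],s["qpos"])
print(go([.619,-.087,.1],1.607));
```

```text
1.1 [0.42106989 0.19758294 0.23039838] [3.14129306e+00 4.08140505e-04 1.60135258e+00] 0.03441765055486294 [-0.88629306  0.28539753  0.39255452  2.02154922 -0.14190834  0.86023639
 -0.38465311]
[-5.809e-01  3.782e-01  2.611e-01  1.000e-04  2.000e-04 -2.700e-03]
```

Call:
{"fn": "play_rows", "kwargs": {
  "deltas": [
    [-0.58,0.378,0.26,0,0,-0.003,0.6],
    [-0.58,0.378,0.26,0,0,-0.003,0.6],
    [-0.58,0.378,0.26,0,0,-0.003,0.6],
    [-0.58,0.378,0.26,0,0,-0.003,0.6],
    [-0.58,0.378,0.26,0,0,-0.003,0.6],
    [-0.58,0.378,0.26,0,0,-0.003,0.6],
    [-0.58,0.378,0.26,0,0,-0.003,0.6],
    [-0.58,0.378,0.26,0,0,-0.003,0.6],
    [-0.58,0.378,0.26,0,0,-0.003,0.6],
    [-0.58,0.378,0.26,0,0,-0.003,0.6]
  ]
}}

```text
clock: 2.1
position: [0.6188, -0.0823, 0.0998]
tool_rot: [-3.14, -0.0, 1.613]
force: [0.1, 1.1, -0.5]
grip_width: 0.0342
finger_force: 0.0
```

Run:
```python
from h import *
s=observe();print(s["clock"],s["position"],s["tool_rot"],s["grip_width"])
print(go([.619,-.087,.010],1.607)); snap("a1","scene")
```

```text
2.1 [ 0.61876931 -0.08233612  0.09980045] [-3.14046020e+00 -2.97915774e-04  1.61269099e+00] 0.03420964303375012
[-9.400e-03  3.000e-04  1.796e-01 -5.000e-04 -1.000e-04  2.700e-03]
```

View pics/a1.png

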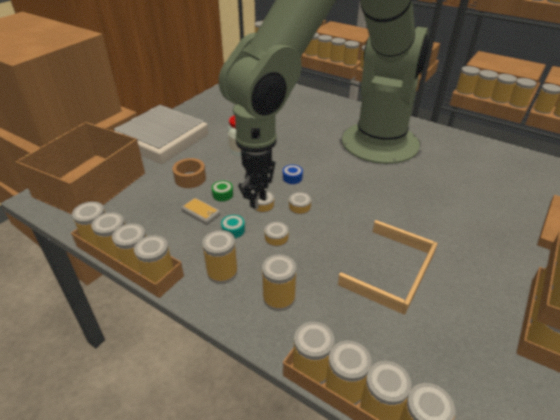

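The fingers hover just behind tin A (276,233), and the space below them is clear. I'll lower them.

Call:
{"fn": "play_rows", "kwargs": {
  "deltas": [
    [-0.003,0,0.06,0,0,0.003,0.6],
    [-0.003,0,0.12,0,0,0.003,0.6],
    [-0.003,0,0.17,0,0,0.003,0.6],
    [-0.003,0,0.179,0,0,0.003,0.6],
    [-0.003,0,0.179,0,0,0.003,0.6]
  ]
}}

```text
clock: 2.65
position: [0.6191, -0.0831, 0.0111]
tool_rot: [-3.141, -0.0, 1.608]
force: [-1.4, -0.4, -0.0]
grip_width: 0.0341
finger_force: 0.0
```

Call:
{"fn": "play_rows", "kwargs": {
  "deltas": [
    [0.01,0,0,0,0,0,0.6],
    [0.03,0,0,0,0,0,0.6],
    [0.06,0,0,0,0,0,0.6],
    [0.09,0,0,0,0,0,0.6],
    [0.12,0,0,0,0,0,0.6],
    [0.15,0,0,0,0,0,0.6],
    [0.18,0,0,0,0,0,0.6],
    [0.21,0,0,0,0,0,0.6],
    [0.23,0,0,0,0,0,0.6],
    [0.24,0,0,0,0,0,0.6]
  ]
}}

```text
clock: 3.65
position: [0.6149, 0.0374, 0.0107]
tool_rot: [-3.141, -0.0, 1.608]
force: [0.1, -2.0, 1.0]
grip_width: 0.0342
finger_force: 1.2
```

Run:
```python
from h import *
s=observe();print(s["clock"],s["position"],s["tool_rot"],s["force"])
snap("a2","scene")
```

```text
3.65 [0.61485945 0.0374229  0.01067125] [-3.14135491e+00 -2.72075667e-04  1.60804112e+00] [ 0.13656209 -1.96939332  1.00378736]
```

View pics/a2.png

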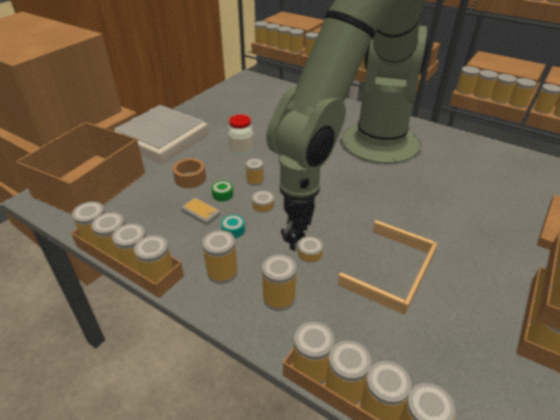

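Tin A at (310,245) rides ahead of the fingers and its path to the bay is clear, so I'll keep pushing.

Call:
{"fn": "play_rows", "kwargs": {
  "deltas": [
    [0.01,0,0,0,0,0,0.6],
    [0.03,0,0,0,0,0,0.6],
    [0.06,0,0,0,0,0,0.6],
    [0.09,0,0,0,0,0,0.6],
    [0.12,0,0,0,0,0,0.6],
    [0.15,0,0,0,0,0,0.6],
    [0.18,0,0,0,0,0,0.6],
    [0.21,0,0,0,0,0,0.6],
    [0.24,0,0,0,0,0,0.6],
    [0.26,0,0,0,0,0,0.6]
  ]
}}

```text
clock: 4.7
position: [0.6101, 0.1678, 0.0108]
tool_rot: [-3.142, -0.0, 1.608]
force: [0.4, -0.8, -0.8]
grip_width: 0.0346
finger_force: 0.5
```

Call:
{"fn": "play_rows", "kwargs": {
  "deltas": [
    [0.03,0,0,0,0,0,0.6],
    [0.06,0,0,0,0,0,0.6],
    [0.09,0,0,0,0,0,0.6],
    [0.12,0,0,0,0,0,0.6],
    [0.15,0,0,0,0,0,0.6],
    [0.17,0,0,0,0,0,0.6],
    [0.185,0,0,0,0,0,0.6],
    [0.19,0,0,0,0,0,0.6],
    [0.19,0,0,0,0,0,0.6]
  ]
}}

```text
clock: 5.6
position: [0.6069, 0.2609, 0.0108]
tool_rot: [3.142, 0.0, 1.607]
force: [-0.4, 0.2, -0.5]
grip_width: 0.0342
finger_force: 0.0
```

Run:
```python
from h import *
s=observe();print(s["clock"],s["position"],s["tool_rot"],s["force"])
snap("a3","scene")
```

```text
5.6 [0.60687974 0.26086433 0.01078209] [3.14157756e+00 6.86096160e-05 1.60692210e+00] [-0.3820466   0.15820163 -0.45189244]
```

View pics/a3.png

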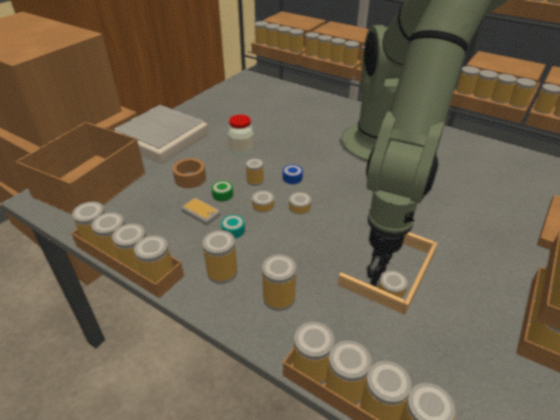

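Tin A at (393,282) is deep inside the bay. I'll back off, lift and go to tin C.

Call:
{"fn": "play_rows", "kwargs": {
  "deltas": [
    [-0.03,0,0,0,0,0,0.6],
    [-0.05,0,-0.03,0,0,0,0.6],
    [-0.05,0,-0.12,0,0,0,0.6],
    [-0.05,0,-0.18,0,0,0,0.6],
    [-0.05,0,-0.18,0,0,0,0.6]
  ]
}}

```text
clock: 6.15
position: [0.6103, 0.2346, 0.1063]
tool_rot: [3.135, -0.002, 1.605]
force: [0.2, -0.3, -0.4]
grip_width: 0.0342
finger_force: 0.0
```

Run:
```python
from h import *
print(go([.463,-.095,.1],1.435)); print(observe()["position"])
im=snap("t1")
def circ(im):
    g=cv2.cvtColor(im,cv2.COLOR_BGR2GRAY)[150:270,130:340]
    for u,v,r in cv2.HoughCircles(cv2.medianBlur(g,3),cv2.HOUGH_GRADIENT,1,15,param1=80,param2=13,minRadius=7,maxRadius=13)[0]+[130,150,0]: print(u,v,r,ray("top",[u,v],.032)[0].round(3))
circ(im)
```

```text
[-0.6488 -0.3168  0.0092  0.0028 -0.0014  0.0811]
[0.6102553  0.23460313 0.10631689]
280.5 234.5 11.800000190734863 [ 0.47  -0.048]
312.5 167.5 9.399999618530273 [ 0.658 -0.145]
312.5 214.5 10.5 [ 0.524 -0.141]
```

Call:
{"fn": "play_rows", "kwargs": {
  "deltas": [
    [-0.649,-0.317,0,0,0,0.082,0.6],
    [-0.649,-0.317,0,0,0,0.082,0.6],
    [-0.649,-0.317,0,0,0,0.082,0.6],
    [-0.649,-0.317,0,0,0,0.082,0.6],
    [-0.649,-0.317,0,0,0,0.082,0.6],
    [-0.649,-0.317,0,0,0,0.082,0.6],
    [-0.649,-0.317,0,0,0,0.082,0.6],
    [-0.649,-0.317,0,0,0,0.082,0.6],
    [-0.649,-0.317,0,0,0,0.082,0.6],
    [-0.649,-0.317,0,0,0,0.082,0.6]
  ]
}}

```text
clock: 7.2
position: [0.4612, -0.0939, 0.1008]
tool_rot: [-3.141, -0.0, 1.435]
force: [-0.2, 0.3, -0.6]
grip_width: 0.0344
finger_force: 0.0
```

Run:
```python
from h import *
s=observe();print(s["position"],s["tool_rot"]); print(go([.463,-.095,.010],1.435))
```

```text
[ 0.46117611 -0.09388694  0.10082003] [-3.14149767e+00 -3.76235117e-04  1.43479630e+00]
[-1.800e-03  3.900e-03  1.816e-01 -0.000e+00 -2.000e-04 -1.000e-04]
```

Call:
{"fn": "play_rows", "kwargs": {
  "deltas": [
    [-0.002,0.004,0.06,0,0,0,0.6],
    [-0.002,0.004,0.12,0,0,0,0.6],
    [-0.002,0.004,0.17,0,0,0,0.6],
    [-0.002,0.004,0.181,0,0,0,0.6],
    [-0.002,0.004,0.181,0,0,0,0.6]
  ]
}}

```text
clock: 7.7
position: [0.4628, -0.0947, 0.0099]
tool_rot: [-3.14, -0.0, 1.436]
force: [0.1, -0.2, -0.3]
grip_width: 0.0341
finger_force: 0.0
```

Call:
{"fn": "play_rows", "kwargs": {
  "deltas": [
    [0.01,0,0,0,0,0,0.6],
    [0.03,0,0,0,0,0,0.6],
    [0.06,0,0,0,0,0,0.6],
    [0.09,0,0,0,0,0,0.6],
    [0.12,0,0,0,0,0,0.6],
    [0.15,0,0,0,0,0,0.6],
    [0.18,0,0,0,0,0,0.6],
    [0.21,0,0,0,0,0,0.6],
    [0.23,0,0,0,0,0,0.6],
    [0.24,0,0,0,0,0,0.6]
  ]
}}

```text
clock: 8.7
position: [0.4795, 0.0249, 0.0109]
tool_rot: [3.141, -0.0, 1.437]
force: [-0.7, -1.8, 3.0]
grip_width: 0.0339
finger_force: 1.3
```

Run:
```python
from h import *
s=observe();print(s["position"],s["tool_rot"],s["force"]); snap("c1","scene")
```

```text
[0.4795487  0.02492298 0.01086595] [ 3.14065755e+00 -4.65214059e-04  1.43670106e+00] [-0.66453452 -1.77730617  2.97757039]
```

View pics/c1.png

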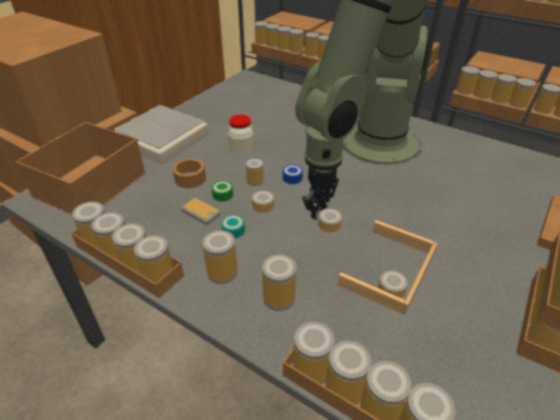

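Tin C at (329,217) is nested ahead of the fingers, and A rests in the bay at (393,280). I'll continue the push.

Call:
{"fn": "play_rows", "kwargs": {
  "deltas": [
    [0.01,0,0,0,0,0,0.6],
    [0.03,0,0,0,0,0,0.6],
    [0.06,0,0,0,0,0,0.6],
    [0.09,0,0,0,0,0,0.6],
    [0.12,0,0,0,0,0,0.6],
    [0.15,0,0,0,0,0,0.6],
    [0.18,0,0,0,0,0,0.6],
    [0.21,0,0,0,0,0,0.6],
    [0.24,0,0,0,0,0,0.6],
    [0.26,0,0,0,0,0,0.6]
  ]
}}

```text
clock: 9.75
position: [0.4968, 0.1537, 0.0103]
tool_rot: [-3.142, -0.0, 1.436]
force: [0.5, -2.4, 1.0]
grip_width: 0.0344
finger_force: 1.1
```

Call:
{"fn": "play_rows", "kwargs": {
  "deltas": [
    [0.03,0,0,0,0,0,0.6],
    [0.06,0,0,0,0,0,0.6],
    [0.09,0,0,0,0,0,0.6],
    [0.12,0,0,0,0,0,0.6],
    [0.15,0,0,0,0,0,0.6],
    [0.17,0,0,0,0,0,0.6],
    [0.185,0,0,0,0,0,0.6],
    [0.19,0,0,0,0,0,0.6],
    [0.19,0,0,0,0,0,0.6]
  ]
}}

```text
clock: 10.65
position: [0.5095, 0.2465, 0.0102]
tool_rot: [-3.142, 0.0, 1.435]
force: [-0.8, 0.1, 0.4]
grip_width: 0.0339
finger_force: 0.0
```

Call:
{"fn": "play_rows", "kwargs": {
  "deltas": [
    [-0.03,0,0,0,0,0,0.6],
    [-0.05,0,-0.03,0,0,0,0.6],
    [-0.05,0,-0.12,0,0,0,0.6],
    [-0.05,0,-0.18,0,0,0,0.6],
    [-0.05,0,-0.18,0,0,0,0.6]
  ]
}}

```text
clock: 11.15
position: [0.508, 0.2207, 0.1049]
tool_rot: [3.137, -0.004, 1.433]
force: [1.3, -0.5, -1.5]
grip_width: 0.0341
finger_force: 0.0
```

Run:
```python
from h import *
s=observe();print(s["position"],s["tool_rot"],s["force"]); snap("c2","scene")
print(go([.52,-.2,.1],1.511))
```

```text
[0.50795818 0.22073557 0.10485159] [ 3.13736194 -0.00355166  1.43304589] [ 1.28101825 -0.525667   -1.51607757]
[-0.8303  0.1406  0.0042  0.0013 -0.0011 -0.0369]
```

View pics/c2.png

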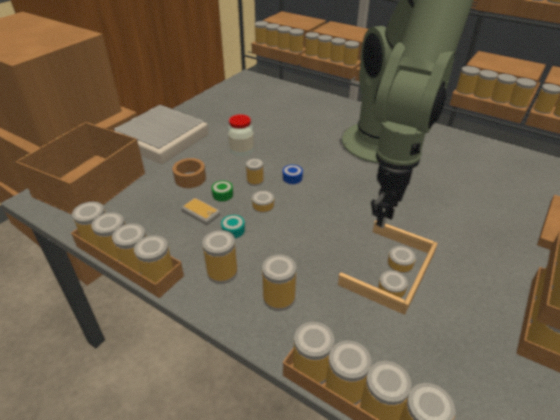

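Both tins are in the bay, C at (402,257) and A at (393,280). Tin B (263,200) goes next, into the gap in front of them.

Run:
```python
from h import *
print(ray("scene",[(393,280),(402,256),(263,198)],.032).round(3)); print(go([.518,-.195,.1],1.474))
```

```text
[[ 0.606  0.299]
 [ 0.52   0.286]
 [ 0.525 -0.136]]
[-0.8209  0.1353  0.0042  0.0012 -0.0011 -0.0192]
```

Call:
{"fn": "play_rows", "kwargs": {
  "deltas": [
    [-0.1,0.016,0,0,0,-0.019,0.6],
    [-0.2,0.033,0,0,0,-0.019,0.6],
    [-0.3,0.05,0,0,0,-0.019,0.6],
    [-0.4,0.066,0,0,0,-0.019,0.6],
    [-0.5,0.082,0,0,0,-0.019,0.6],
    [-0.59,0.098,0,0,0,-0.019,0.6],
    [-0.68,0.112,0,0,0,-0.019,0.6],
    [-0.76,0.125,0,0,0,-0.019,0.6],
    [-0.82,0.135,0,0,0,-0.019,0.6],
    [-0.82,0.135,0,0,0,-0.019,0.6]
  ]
}}

```text
clock: 12.2
position: [0.5159, -0.199, 0.1003]
tool_rot: [-3.141, 0.002, 1.468]
force: [-0.4, 1.1, 0.4]
grip_width: 0.0339
finger_force: 0.0
```

Run:
```python
from h import *
s=observe();print(s["position"],s["tool_rot"]); print(go([.518,-.195,.010],1.474))
```

```text
[ 0.51589642 -0.19897566  0.10033028] [-3.14129363e+00  1.86856725e-03  1.46840784e+00]
[ 8.700e-03  3.400e-03  1.806e-01 -1.000e-04  9.000e-04 -2.700e-03]
```

Call:
{"fn": "play_rows", "kwargs": {
  "deltas": [
    [0.007,0.003,0.06,0,0,-0.003,0.6],
    [0.007,0.003,0.12,0,0,-0.003,0.6],
    [0.007,0.003,0.17,0,0,-0.003,0.6],
    [0.007,0.003,0.18,0,0,-0.003,0.6],
    [0.007,0.003,0.18,0,0,-0.003,0.6]
  ]
}}

```text
clock: 12.7
position: [0.5186, -0.1903, 0.0101]
tool_rot: [-3.14, -0.0, 1.481]
force: [-0.5, -0.9, 0.6]
grip_width: 0.034
finger_force: 0.0
```

Call:
{"fn": "play_rows", "kwargs": {
  "deltas": [
    [0.01,0,0,0,0,0,0.6],
    [0.03,0,0,0,0,0,0.6],
    [0.06,0,0,0,0,0,0.6],
    [0.09,0,0,0,0,0,0.6],
    [0.12,0,0,0,0,0,0.6],
    [0.15,0,0,0,0,0,0.6],
    [0.18,0,0,0,0,0,0.6],
    [0.21,0,0,0,0,0,0.6],
    [0.24,0,0,0,0,0,0.6],
    [0.26,0,0,0,0,0,0.6]
  ]
}}

```text
clock: 13.7
position: [0.5311, -0.0591, 0.0102]
tool_rot: [-3.141, -0.0, 1.482]
force: [0.2, -2.4, 1.5]
grip_width: 0.0338
finger_force: 1.2
```

Run:
```python
from h import *
s=observe();print(s["position"],s["tool_rot"],s["force"]); snap("b1","scene")
```

```text
[ 0.5311175  -0.0590503   0.01020395] [-3.14128090e+00 -2.81245956e-04  1.48239671e+00] [ 0.19743434 -2.39402237  1.46623341]
```

View pics/b1.png

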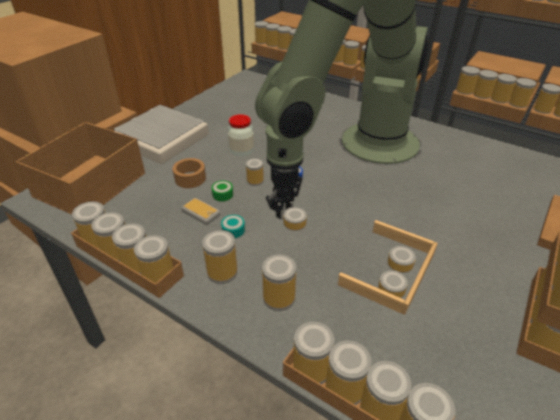

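Tin B at (294,216) is nested and following. I have 0.26 m left to push.

Call:
{"fn": "play_rows", "kwargs": {
  "deltas": [
    [0.01,0,0,0,0,0,0.6],
    [0.03,0,0,0,0,0,0.6],
    [0.06,0,0,0,0,0,0.6],
    [0.09,0,0,0,0,0,0.6],
    [0.12,0,0,0,0,0,0.6],
    [0.15,0,0,0,0,0,0.6],
    [0.18,0,0,0,0,0,0.6],
    [0.21,0,0,0,0,0,0.6],
    [0.24,0,0,0,0,0,0.6],
    [0.27,0,0,0,0,0,0.6]
  ]
}}

```text
clock: 14.75
position: [0.5432, 0.0747, 0.0103]
tool_rot: [-3.142, 0.0, 1.481]
force: [-1.3, -1.4, 0.2]
grip_width: 0.0339
finger_force: 0.5
```

Call:
{"fn": "play_rows", "kwargs": {
  "deltas": [
    [0.03,0,0,0,0,0,0.6],
    [0.06,0,0,0,0,0,0.6],
    [0.09,0,0,0,0,0,0.6],
    [0.12,0,0,0,0,0,0.6],
    [0.15,0,0,0,0,0,0.6],
    [0.18,0,0,0,0,0,0.6],
    [0.2,0,0,0,0,0,0.6],
    [0.22,0,0,0,0,0,0.6],
    [0.23,0,0,0,0,0,0.6],
    [0.23,0,0,0,0,0,0.6]
  ]
}}

```text
clock: 15.75
position: [0.5535, 0.1887, 0.0103]
tool_rot: [3.142, -0.0, 1.482]
force: [0.2, -0.3, 0.0]
grip_width: 0.0344
finger_force: 0.0
```

Call:
{"fn": "play_rows", "kwargs": {
  "deltas": [
    [-0.03,0,0,0,0,0,0.6],
    [-0.06,0,-0.03,0,0,0,0.6],
    [-0.12,0,-0.12,0,0,0,0.6],
    [-0.2,0,-0.2,0,0,0,0.6],
    [-0.28,0,-0.28,0,0,0,0.6],
    [-0.35,0,-0.3,0,0,0,0.6],
    [-0.4,0,-0.3,0,0,0,0.6],
    [-0.4,0,-0.3,0,0,0,0.6]
  ]
}}

```text
clock: 16.55
position: [0.5347, -0.017, 0.1624]
tool_rot: [3.139, 0.0, 1.474]
force: [-0.5, -0.3, -0.4]
grip_width: 0.0343
finger_force: 0.0
```

Run:
```python
from h import *
s=observe();print(s["position"],s["clock"],s["force"]); t=snap("e_top"); im=snap("e","scene")
a=cv2.resize(t[100:310,120:430],(560,380)); b=cv2.resize(im[200:310,320:450],(240,203))
o=np.zeros((380,800,3),np.uint8); o[:,:560]=a; o[:203,560:]=b; cv2.imwrite("pics/e2.png",o)
```

```text
[ 0.53472579 -0.01704571  0.16239463] 16.55 [-0.49687767 -0.26951487 -0.43477824]
```

View pics/e2.png

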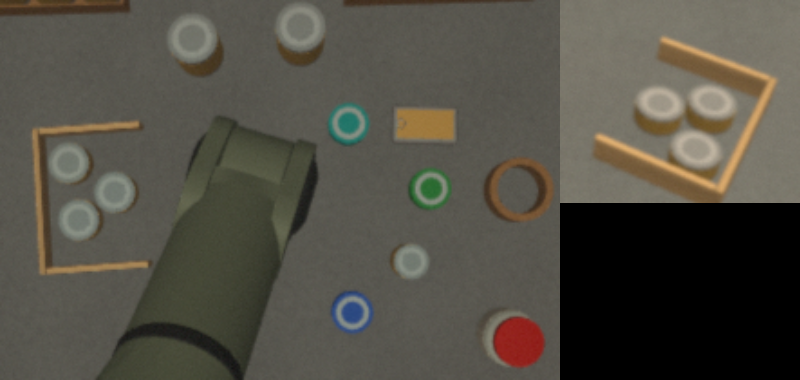

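All three tins stand flat in the bay in the top-view crop, at (69,162), (115,191) and (78,219). The front tin's edge (136) is inside the mouth line (about 144), and the bystanders have not moved. I'll hand in.

Run:
```python
from h import *
p=ray("top",[183.7,205.5],.032)[0]; print(p)
if p[1]>.215: print(job_done())
```

```text
[0.55952941 0.22499123]
the job is handed in; nothing more can be done
None
```

I pushed all three flat tins into the bay and handed the job in at about 16.6 s; the last pictures show them standing flat inside, with the bystanders unmoved, and no verdict came back.

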